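# Press-test the spring lifters of a die section in the vise

### The arm

A 6-joint arm with a two-finger parallel gripper is mounted at the origin on the work surface. World frame = base frame: x ahead of the robot, y to its left, z up, the work surface at z = 0. Lengths are in m, angles in rad, forces in N, time in s.
With the tool pointing down it reaches from about 0.35 to 0.975 m from the base axis. Payload 4.9 kg.
Tool frame: the origin (TCP) lies on the mounting face of the last link; the fingertips stand 173 mm ahead of it and the grasp point (between the pads) lies 155 mm ahead of it; z points along the fingers, y is the direction in which the jaws open and shut (so a half turn about z gives the same grasp; the last joint's range is limited). The gripper opens to 85 mm and grips with 20 to 120 N. Pads are 22 mm wide; open, the fingers measure 114 mm over their backs; the gripper's body (76 mm by 85 mm) begins 54 mm behind the grasp point. The pads swing forward as they close: fully open they stand 13 mm farther back than shut.
Start: joints at [-1.414, 0.053, 1.613, -0, 1.476, -0.119], TCP at [0.17, -0.601, 0.405] pointing down, gripper open.
Joint ranges: [-3.01, 3.01], [-1.01, 2.22], [0.06, 2.58], [-1.02, 4.17], [0.09, 2.62], [-3.14, 3.14]. Speed limits (rad/s): [2.57, 2.57, 3.14, 3.14, 3.14, 3.14].

### API

Orientations are given as a rotation vector (axis times angle).
In Python, from station import ctrl gives the robot as it stands. The module is installed in compiled form; this text tells all that it offers.
- The arm moves only by the tool jog_arm, never from a script. Its argument "steps" is a list of rows, each a list of 2 entries, a list of its own where there are three numbers: the shift along the tool's x, y, z in cm, then the turn, a rotation vector about the tool's x, y, z in degrees. In form: [[[tx, ty, tz], [rx, ry, rz]], ...]. A call has 1 to 8 rows; each row shifts and turns the pose as measured when the row begins, along the tool's axes as they then stand; what a row does not reach is not made up. A row lasts 1/10 s, in which the tool goes at most 50 mm and 8.59 degrees, less where a joint would pass 70% of its speed; a pose out of reach is approached as far as the arm can. A call is refused whole if a number of a shift passes 5 or a number of a turn 8.59, either way. A call with a gripper value outside its range is refused whole. "fingers" is the gripper command: -1 is shut, 1 is fully open, values between are in proportion, set as the call begins (left out, the last holds). The fingers move at their own pace and stop on an object; "grip_force" is the grip in N (left out, the last holds). Time passes only in rows, so rows that do not move let the fingers close. It gives the time, the measured TCP pose, the force and the opening at its end, in the units of the state.
- ctrl.get_obs(): the state, without advancing time (a new reading comes with each control period).
- ctrl.get_image(name): name is "side" or "top" or "wrist"; returns the picture (420x560x3 uint8, red, green, blue); there is no depth.
- ctrl.camera_info(name): a dict with "K" (3x3 intrinsics, pixels), "camera_from_world" (4x4, takes a point from world to camera coordinates). Camera axes: x right, y up, looking along -z (the intrinsics and any distortion apply to the point x, -y, -z); pixel columns grow to the right and rows downward; lengths in m; the calibration is good to about 2 mm. The wrist camera is an equidistant fisheye: a pixel r from the principal point sees the ray r / f radians off the axis. A picture is of the moment at which its call begins: read the wrist's pose just before it. camera_info takes no time and is no camera call; for the wrist camera it gives the pose at the moment of the call.
- ctrl.finish_job(): hands the job in, once; it reports no verdict.
The state is a dict: "t": time; "q": joint angles; "dq": joint speeds; "effort": joint torques, N m; "tool_pos": TCP position; "tool_rot": TCP orientation; "contact_force": force on the tool from outside, world axes, zero at the start; "wrist_torque": the same for the moment, N m; "opening": finger opening in m.
Only numpy, scipy, OpenCV 4.12 (cv2) and the standard library are available. Lean on these libraries where they do the work, as an engineer would, in place of code of your own. Each camera call takes 0.05 s, during which the arm holds its last target.

### The job

Check that the two spring lifters in the die section held in the green vise work freely: put one fingertip on each lifter, press both down together as far as they go, keep them down for at least two seconds, then let both come all the way up together and move clear. It is done by pressing alone: pick nothing up, and leave the things lying on the bench, plate and vise where they are.

Things in the scene. Friction and masses are not known exactly. Their poses are not given: they have to be found in the camera images.
- die: The ground steel die section clamped in the vise: a bright block 46 mm (its x) by 124 mm (its y, along the jaws), 65 mm deep, its flat top face level and standing 25 mm above the jaw tops. Origin at the centre of that top face, 150 mm above the bench; z up. It and the vise do not move. In its top face: a 12 x 18 mm rectangular opening at the centre, two sunk screws 50 mm either way along y, and a fixed stop pin 6 mm thick and 4 mm high at x = +16 mm, y = 0.
- lifter_a: Spring lifter at y = +28 mm, x = 0 of the die section: an upright round pin of dark steel with a flat head 20 mm across and 4 mm thick over a 15 mm groove 3.5 mm high. Origin at the centre of the head's flat top, 14.5 mm above the die face when up; z up. It slides 7 mm straight down to a hard stop (top 7.5 mm above the face) on a spring: about 3 N to start, 6 N at the stop; springs back up.
- lifter_b: The other spring lifter, the same in every way, at y = -28 mm of the die section, so that the two lifters stand 56 mm apart centre to centre and are pressed together with about 6 N at the start and 12 N at the stops.
- vise: Small green cast-iron bench vise with 100 mm jaws, bolted to the bench. Origin on the bench straight below the centre of the die section; x along the screw away from the handle, y along the jaws. Jaw tops 125 mm above the bench; it reaches from 155 mm in front of its origin (handle) to 142 mm behind, and 64 mm to either side. An anvil 95 mm high lies behind the far jaw.
- plate: Cast-iron inspection plate 240 (x) x 170 (y) x 34 mm on the bench beside the vise, left or right of it. Origin at the centre of its underside.
- dial_cover: Brass dial face cover, a disc 53 mm across and 8 mm high, lying loose on the anvil of the vise. Origin at the centre of its underside. Leave alone.
- pin_chuck: Black pin chuck 94 mm long and 15 mm thick, lying on the bench beside the vise's handle end. Origin at its middle, on the bench. Leave alone.
- parallel: Steel parallel 100 x 10 x 22 mm high, on the bench on the other side of the vise's handle end. Origin at the centre of its underside. Leave alone.
- micrometer: Chrome outside micrometer about 130 mm long, lying on the inspection plate, 18 mm high. Origin at the middle of its gap, on the plate. Leave alone.
- radius_block: Steel radius block 42 x 30 x 40 mm high with one rounded edge, on the inspection plate. Origin at its underside. Leave alone.
- hole_block: Steel block 76 x 51 x 25 mm high with six holes, on the inspection plate. Origin at the centre of its underside. Leave alone.
- hammer: Brass-headed hammer about 240 mm long lying on the bench at the robot's left. Leave alone.

How it is judged:
On the way, in this order (a step that is already met when the one before it is completed fails the run):
1. both lifters are held down on their stops, a finger on each, for two seconds (z of each of lifter_a, lifter_b in the frame of die below 0.009 m and contact force between the fingers and lifter_a above 0.5 N and contact force between the fingers and lifter_b above 0.5 N), for 2 s.
2. both lifters have come up again (z of each of lifter_a, lifter_b in the frame of die above 0.0135 m), for 0.2 s.
At the end, for the whole second after the job is handed in: Both lifters have been held within 1.5 mm of their stops by a finger on each for two seconds without a break, and stand up again within 1 mm of their full height; every loose thing lies within 15 mm of where it was (all of step 2 and distance of each of dial_cover, pin_chuck, parallel, micrometer, radius_block, hole_block, hammer from where it was at the start of the episode below 0.015 m); the robot touches nothing.
It fails at once if one lifter is pressed or released without the other (their heads differ by more than 5 mm in height) (z of lifter_a in the frame of lifter_b above 0.005 m or z of lifter_a in the frame of lifter_b below -0.005 m).
It fails at once if a loose thing on the bench is lifted, carried or pushed more than 15 mm (distance of any of dial_cover, pin_chuck, parallel, micrometer, radius_block, hole_block, hammer from where it was at the start of the episode above 0.015 m).
It also fails if it takes over 35 s, if anything falls off the work surface, if the arm or the gripper's body presses on something with over 40 N, if the wrist force passes 120 N, or if a joint passes its speed limit or range.

## Working session

There is one attempt and no reset: what is moved stays moved. The work goes in short steps, Python scripts to look and compute and a tool call to move; the robot and the scene stay as the last step left them, time stands still between calls to the robot, and variables do not carry over. Pictures are saved under pics/ and viewed, and the job is handed in when it is done.

Besides the shell and the picture viewer there is one more tool, called as a command line: name --argument value ..., lists and objects as JSON in quotes. jog_arm: Moves the arm, as the interface text tells. Its arguments: {"type":"object","properties":{"steps":{"type":"array","items":{"type":"array"}},"fingers":{"type":"number"},"grip_force":{"type":"number"}},"required":["steps"]}

```bash
mkdir -p pics
python3 - <<'E'
from station import ctrl
import cv2
print(ctrl.get_obs())
for n in ("side","top","wrist"):
    i=ctrl.camera_info(n); print(n,i)
    cv2.imwrite(f"pics/{n}0.png",ctrl.get_image(n)[:,:,::-1])
E
```

```text
{'t': 0.0, 'q': array([-1.41397276e+00,  5.33705252e-02,  1.61430859e+00, -6.10129152e-06,
        1.47596054e+00, -1.18993594e-01]), 'dq': array([-0.00111507,  0.00114738,  0.00028441,  0.0001144 ,  0.00148142,
        0.00079458]), 'effort': array([-2.53536375e-03, -3.93679297e+01, -3.70180464e+01, -3.03299221e-04,
        7.01511206e-03, -1.10681256e-05]), 'tool_pos': array([ 0.17017008, -0.6011111 ,  0.40344545]), 'tool_rot': array([-3.10973812e+00, -4.31600134e-01,  7.03086728e-05]), 'contact_force': array([-0.17830303, -0.63747884,  0.30483827]), 'wrist_torque': array([-0.06571588,  0.00087543, -0.02793443]), 'opening': 0.08558520218090288}
side {'K': array([[413.06153389,   0.        , 275.20021744],
       [  0.        , 413.06153389, 208.76881363],
       [  0.        ,   0.        ,   1.        ]]), 'camera_from_world': array([[-0.80554401, -0.59246117,  0.00941336,  0.49645162],
       [ 0.39158259, -0.52036062,  0.75887278, -0.23681825],
       [-0.44470432,  0.61499153,  0.65117086, -1.08992793],
       [ 0.        ,  0.        ,  0.        ,  1.        ]])}
top {'K': ar
[... 153 characters left out ...]
'camera_from_world': array([[-0.00442556, -0.99962531,  0.02701197,  0.08710809],
       [ 0.99330801, -0.00127686,  0.11548839, -0.54717839],
       [-0.11541063,  0.02734231,  0.99294148, -0.99845895],
       [ 0.        ,  0.        ,  0.        ,  1.        ]])}
wrist {'K': array([[325.1922621 ,   0.        , 284.72698936],
       [  0.        , 325.1922621 , 216.05690324],
       [  0.        ,   0.        ,   1.        ]]), 'camera_from_world': array([[ 0.27274467, -0.96208585, -0.00107903, -0.62377688],
       [ 0.92236352,  0.26180228, -0.28408644,  0.03789823],
       [ 0.27359803,  0.0764878 ,  0.95879807, -0.37844258],
       [ 0.        ,  0.        ,  0.        ,  1.        ]])}
```

View pics/top0.png

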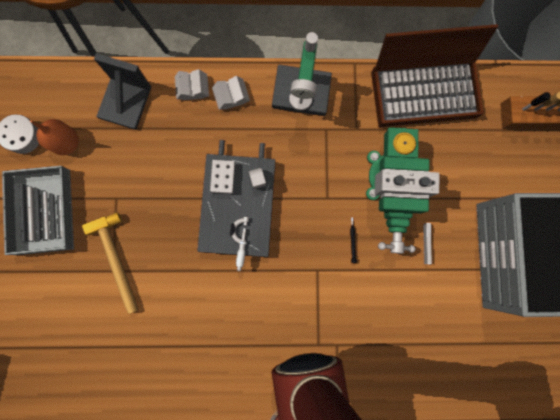

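View pics/side0.png

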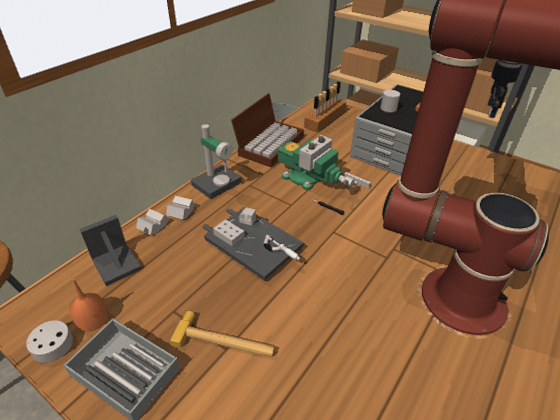

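View pics/wrist0.png

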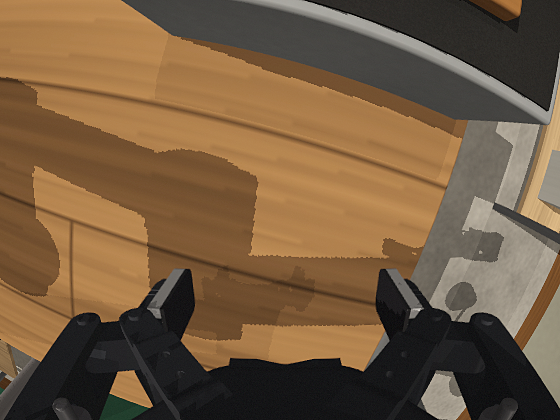

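The top view shows the vise at about (405,185), with the die face around (410,181) and the dark lifters near (398,181) and (424,182). I'll zoom in on it.

```bash
cat > h.py <<'E'
import numpy as np
from station import ctrl
def ray(n,u,v,z,info=None):
    i=info or ctrl.camera_info(n);K=i["K"];T=i["camera_from_world"]
    a=(u-K[0,2])/K[0,0];b=(v-K[1,2])/K[1,1]
    if n=="wrist":
        r=np.hypot(a,b); s=np.sin(r)/max(r,1e-9); d=np.array([a*s,-b*s,-np.cos(r)])
    else: d=np.array([a,-b,-1.])
    R=T[:3,:3];o=-R.T@T[:3,3];d=R.T@d
    return o+d*(z-o[2])/d[2]
def proj(n,p,info=None):
    i=info or ctrl.camera_info(n);K=i["K"];T=i["camera_from_world"]
    c=T[:3,:3]@np.array(p)+T[:3,3];c=np.array([c[0],-c[1],-c[2]])
    if n=="wrist":
        r=np.hypot(c[0],c[1]);th=np.arctan2(r,c[2]);x=c[:2]/r*th
    else: x=c[:2]/c[2]
    return K[0,0]*x[0]+K[0,2],K[1,1]*x[1]+K[1,2]
E
python3 - <<'E'
import cv2
from h import *
im=cv2.imread("pics/top0.png")[150:220,360:460]
cv2.imwrite("pics/topc.png",cv2.resize(im,None,fx=8,fy=8,interpolation=cv2.INTER_NEAREST))
E
```

```text
(no output)
```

View pics/topc.png

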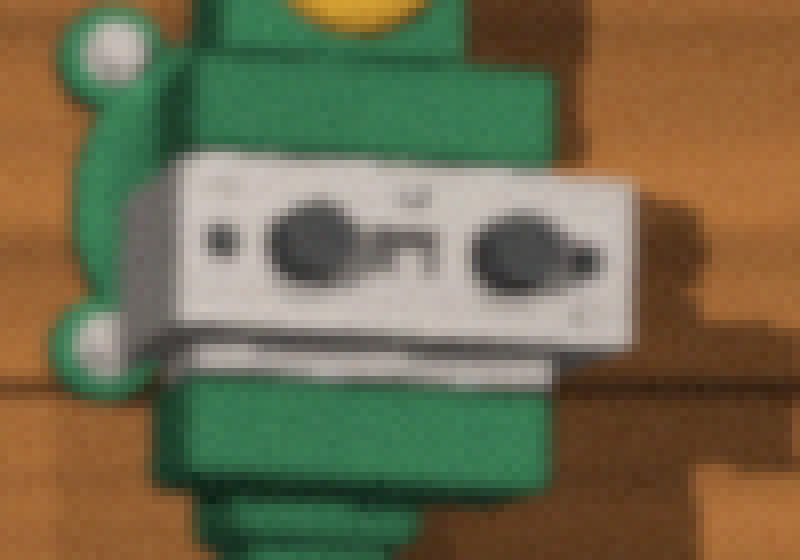

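The crop shows the two dark heads at crop (312,242) and (518,254), which are full-picture (399,180.2) and (424.7,181.7). The die face corners are at about (180,152), (637,180), (632,350) and (178,325) in the crop.

Run:
```python
from h import *
f=lambda x,y,z: ray("top",360+x/8-.5,150+y/8-.5,z)
A=f(312,242,.1645);B=f(518,254,.1645);d=A-B
print(A,B,np.linalg.norm(d),np.degrees(np.arctan2(-d[0],d[1])),(A+B)/2)
C=[f(*c,.15) for c in((180,152),(637,180),(632,350),(178,325))]
print(np.array(C),np.mean(C,0))
d=C[0]-C[1]+C[3]-C[2];print(np.degrees(np.arctan2(-d[0],d[1])))
from scipy.spatial.transform import Rotation as Ro
o=ctrl.get_obs();print(Ro.from_rotvec(o["tool_rot"]).as_matrix(),o["tool_pos"],o["t"])
```

```text
[ 0.59826619 -0.17373352  0.1645    ] [ 0.59503435 -0.22939941  0.1645    ] 0.05575962146013617 -3.322736748413671 [ 0.59665027 -0.20156646  0.1645    ]
[[ 0.62597439 -0.14301628  0.15      ]
 [ 0.61834712 -0.26886071  0.15      ]
 [ 0.57123915 -0.2651583   0.15      ]
 [ 0.57812545 -0.14086577  0.15      ]] [ 0.59842153 -0.20447526  0.15      ]
-3.3207205822639776
[[ 9.62214505e-01  2.72292457e-01 -2.53944652e-04]
 [ 2.72292510e-01 -9.62213210e-01  1.59008821e-03]
 [ 1.88620128e-04 -1.59915317e-03 -9.99998704e-01]] [ 0.17016201 -0.60116948  0.40373797] 0.15
```

Run:
```python
from h import *
import cv2
for z in(0,.15,.25,.3):
    print(z,[ray("top",u,v,z)[:2].round(3) for u,v in((478,205),(485,298),(523,195),(528,315))])
    print("  side",[ray("side",u,v,z)[:2].round(3) for u,v in((352,163),(361,100),(398,187),(411,135),(403,89))])
s=cv2.imread("pics/side0.png")[60:220,240:480]
cv2.imwrite("pics/sidec.png",cv2.resize(s,None,fx=3.3,fy=3.3))
```

```text
0 [array([ 0.565, -0.428]), array([ 0.333, -0.432]), array([ 0.59 , -0.546]), array([ 0.291, -0.537])]
  side [array([ 0.537, -0.384]), array([ 0.757, -0.882]), array([ 0.336, -0.349]), array([ 0.439, -0.717]), array([ 0.646, -1.12 ])]
0.15 [array([ 0.545, -0.351]), array([ 0.346, -0.354]), array([ 0.567, -0.452]), array([ 0.31 , -0.444])]
  side [array([ 0.448, -0.176]), array([ 0.63, -0.59]), array([ 0.281, -0.147]), array([ 0.366, -0.453]), array([ 0.538, -0.787])]
0.25 [array([ 0.532, -0.299]), array([ 0.355, -0.302]), array([ 0.552, -0.389]), array([ 0.323, -0.382])]
  side [array([ 0.388, -0.038]), array([ 0.545, -0.395]), array([ 0.244, -0.013]), array([ 0.317, -0.277]), array([ 0.466, -0.566])]
0.3 [array([ 0.526, -0.274]), array([ 0.36 , -0.276]), array([ 0.544, -0.358]), array([ 0.33 , -0.351])]
  side [array([0.358, 0.031]), array([ 0.503, -0.298]), array([0.225, 0.054]), array([ 0.293, -0.189]), array([ 0.43 , -0.455])]
```

View pics/sidec.png

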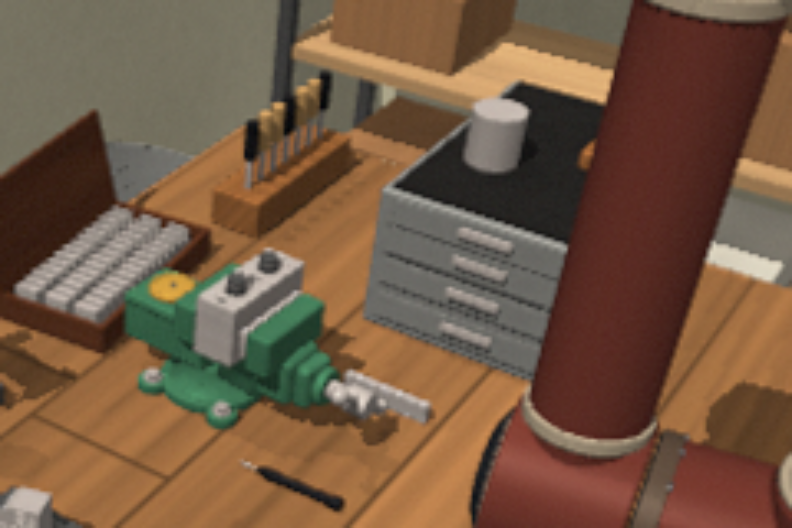

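The cabinet fills y < -0.42 for x 0.3–0.57, so I'll swing in close to the base first and go out to the vise from there.

jog_arm --steps '[[[1.4, -3.8, -0.5], [0, 0, 0]], [[1.4, -3.8, -0.5], [0, 0, 0]], [[1.4, -3.8, -0.5], [0, 0, 0]], [[1.4, -3.8, -0.5], [0, 0, 0]], [[1.4, -3.8, -0.5], [0, 0, 0]], [[1.4, -3.8, -0.5], [0, 0, 0]], [[1.0, -2.0, 0], [0, 0, 0]]]' --fingers 0.2

```text
t: 0.85
tool_pos: [0.1928, -0.3303, 0.4299]
tool_rot: [-3.101, -0.424, 0.0]
contact_force: [0.5, 0.1, -0.7]
opening: 0.051
```

jog_arm --steps '[[[4.5, -0.1, 0.2], [0, 0, 0]], [[4.5, -0.1, 0.2], [0, 0, 0]], [[4.5, -0.1, 0.2], [0, 0, 0]], [[4.5, -0.1, 0.2], [0, 0, 0]], [[4.5, -0.1, 0.2], [0, 0, 0]], [[4.5, -0.1, 0.2], [0, 0, 0]], [[4.5, -0.1, 0.2], [0, 0, 0]], [[0, 0, 0], [0, 0, 6]]]'

```text
t: 1.65
tool_pos: [0.5046, -0.2307, 0.4149]
tool_rot: [-3.126, -0.254, 0.0]
contact_force: [-1.1, -0.3, 0.5]
opening: 0.0512
```

jog_arm --steps '[[[0, 0, 0], [0, 0, 6.5]], [[0, 0, 0], [0, 0, 6.5]], [[0, 0, 0], [0, 0, 0]]]'

```text
t: 1.95
tool_pos: [0.5066, -0.2291, 0.4123]
tool_rot: [-3.132, 0.11, 0.007]
contact_force: [1.2, 0.8, 0.1]
opening: 0.0514
```

```bash
cat > st.py <<'E'
from h import *
import cv2,sys
from scipy.spatial.transform import Rotation as Ro
o=ctrl.get_obs();R=Ro.from_rotvec(o["tool_rot"]).as_matrix()
mid=np.array([float(a) for a in sys.argv[2:4]]) if len(sys.argv)>3 else np.array([.597,-.203])
tgt=np.array([*mid,o["tool_pos"][2]])
print(o["t"],o["tool_pos"],o["opening"],o["contact_force"],"\n",R.round(4))
print("shift cm",(R.T@(tgt-o["tool_pos"])*100).round(2))
ang=np.degrees(np.arctan2(R[1,1],R[0,1]));print("turn z deg",ang+93.32)
wi=ctrl.camera_info("wrist")
for s in sys.argv[1]=="1" and ("wrist","top","side") or ("wrist",):
    im=ctrl.get_image(s);cv2.imwrite(f"pics/{s}_{o['t']:.2f}.png",im[:,:,::-1]);print(s,f"{o['t']:.2f}")
print("pred lifters in wrist",[proj("wrist",(*(mid+k*.028*np.array([.058,.998])),.1645),wi) for k in(1,-1)])
E
python3 st.py 0
```

```text
1.95 [ 0.50659011 -0.22908924  0.41233973] 0.051430793065640724 [1.21699933 0.78408563 0.07448915] 
 [[ 0.9975 -0.0702 -0.0044]
 [-0.0702 -0.9975  0.0076]
 [-0.0049 -0.0073 -1.    ]]
shift cm [ 8.84 -3.24 -0.02]
turn z deg -0.7050048595141618
wrist 1.95
pred lifters in wrist [(np.float64(197.5330613140996), np.float64(98.33355325596341)), (np.float64(280.928905587342), np.float64(94.49293178825029))]
```

jog_arm --steps '[[[4.4, -1.6, 0], [0, 0, 0]], [[4.4, -1.6, 0], [0, 0, 0]], [[0, 0, 0], [0, 0, 0]], [[0, 0, 0], [0, 0, 0]]]'

```text
t: 2.4
tool_pos: [0.5977, -0.2029, 0.4091]
tool_rot: [-3.131, 0.097, 0.014]
contact_force: [0.1, -0.3, 0.2]
opening: 0.0511
```

```bash
python3 st.py 0
```

```text
2.4 [ 0.59772862 -0.20293932  0.40912785] 0.05114296853473628 [ 0.08586957 -0.2709967   0.24725703] 
 [[ 0.998  -0.0622 -0.0086]
 [-0.0621 -0.998   0.0089]
 [-0.0091 -0.0084 -0.9999]]
shift cm [-0.07  0.01  0.  ]
turn z deg -0.24490254310053672
wrist 2.40
pred lifters in wrist [(np.float64(247.60893043973792), np.float64(224.8968050801369)), (np.float64(328.09323810642877), np.float64(224.79104149421548))]
```

View pics/wrist_2.40.png

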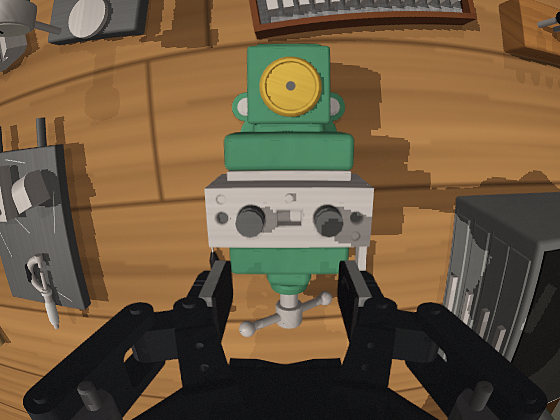

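The wrist view shows the lifter heads near (250,220) and (329,220), with the open finger pads in the foreground at x≈225 and 355. Next I'll zoom in to refine.

Run:
```python
import cv2
im=cv2.imread("pics/wrist_2.40.png")[160:310,195:385]
cv2.imwrite("pics/w1c.png",cv2.resize(im,None,fx=4,fy=4,interpolation=cv2.INTER_NEAREST))
```

```text
(no output)
```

View pics/w1c.png

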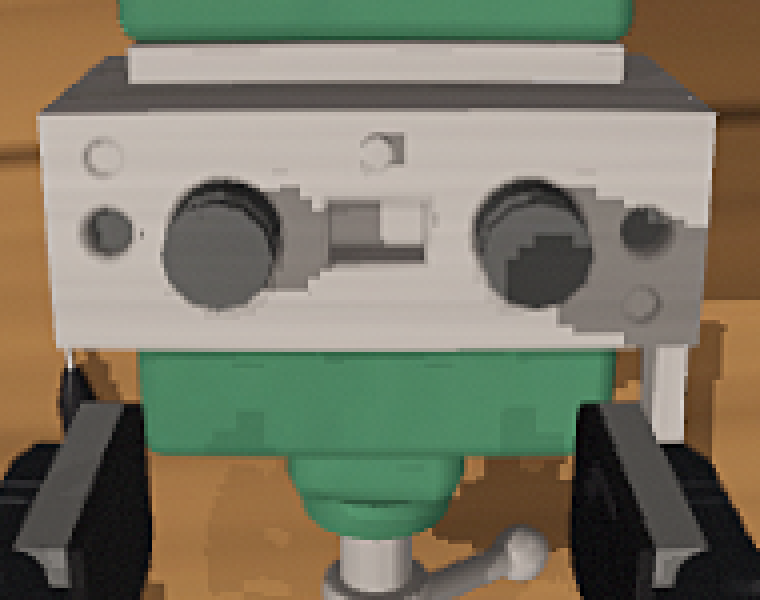

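Run:
```python
from h import *
from scipy.spatial.transform import Rotation as Ro
i=ctrl.camera_info("wrist");o=ctrl.get_obs();R=Ro.from_rotvec(o["tool_rot"]).as_matrix()
f=lambda x,y,z: ray("wrist",195+x/4-.4,160+y/4-.4,z,i)
A=f(219,252,.1645);B=f(536,252,.1645);d=A-B
print(A,B,np.linalg.norm(d),np.degrees(np.arctan2(-d[0],d[1])),(A+B)/2)
for z in(.236,.240,.244):
  print(z,[((R.T@(f(x,y,z)-o["tool_pos"]))*1000).round(1) for x,y in((80,405),(120,405),(20,550),(65,550),(582,405),(640,405),(655,550),(705,550))])
```

```text
[ 0.60002357 -0.17641265  0.1645    ] [ 0.5967251  -0.23127284  0.1645    ] 0.05495925510953522 -3.4407742414308857 [ 0.59837434 -0.20384275  0.1645    ]
0.236 [array([  6.2, -34.3, 173.3]), array([  6.4, -29.3, 173.2]), array([-14.9, -44.3, 173.5]), array([-14.6, -38.2, 173.5]), array([  6.6,  26.7, 172.7]), array([  6.5,  33.9, 172.7]), array([-14.2,  37.7, 172.8]), array([-14.5,  44.4, 172.8])]
0.24 [array([  8.1, -33.4, 169.2]), array([  8.2, -28.5, 169.2]), array([-12.5, -43.1, 169.5]), array([-12.2, -37.1, 169.5]), array([  8.5,  25.9, 168.7]), array([  8.4,  32.9, 168.7]), array([-11.8,  36.6, 168.8]), array([-12.1,  43.2, 168.8])]
0.244 [array([  9.9, -32.4, 165.2]), array([ 10. , -27.7, 165.2]), array([-10.1, -41.8, 165.5]), array([ -9.8, -36.1, 165.4]), array([ 10.3,  25.1, 164.7]), array([ 10.2,  31.9, 164.7]), array([ -9.4,  35.6, 164.8]), array([ -9.7,  41.9, 164.7])]
```

Both estimates put the midpoint within 2 mm of the TCP axis. The pad tips sit at y ±26–32 and ±11 mm in x, which is centred on the heads. I'll level the tool and go down to just above them.

jog_arm --steps '[[[0, 0, 0], [-0.5, 0.5, -0.2]], [[0, 0, 2], [0, 0, 0]], [[0, 0, 2], [0, 0, 0]], [[0, 0, 1.0], [0, 0, 0]], [[0, 0, 0], [0, 0, 0]], [[0, 0, 0], [0, 0, 0]]]'

```text
t: 3.05
tool_pos: [0.5935, -0.2054, 0.3617]
tool_rot: [3.135, -0.094, 0.01]
contact_force: [0.1, 0.4, -0.1]
opening: 0.0515
```

```bash
python3 st.py 0 .5975 -.203
```

```text
3.05 [ 0.59354073 -0.20537456  0.36166442] 0.05153800330351567 [ 0.10726608  0.42798138 -0.07902567] 
 [[ 0.9982 -0.0602  0.0065]
 [-0.0602 -0.9982 -0.0051]
 [ 0.0068  0.0047 -1.    ]]
shift cm [ 0.38 -0.26  0.  ]
turn z deg -0.13159562343011544
wrist 3.05
pred lifters in wrist [(np.float64(228.38382411278445), np.float64(249.6380906523666)), (np.float64(328.7859864319221), np.float64(249.39790970549166))]
```

jog_arm --steps '[[[0.4, -0.25, 0], [0.25, -0.35, 0]], [[0, 0, 0], [0, 0, 0]], [[0, 0, 0], [0, 0, 0]], [[0, 0, 0], [0, 0, 0]]]'

```text
t: 3.5
tool_pos: [0.5987, -0.2032, 0.3652]
tool_rot: [3.138, -0.094, 0.008]
contact_force: [-0.1, -0.3, 0.2]
opening: 0.0512
```

```bash
python3 st.py 1 .5975 -.203
```

```text
3.5 [ 0.59873007 -0.20319736  0.36520135] 0.05122083549793419 [-0.05682808 -0.30983212  0.15386993] 
 [[ 0.9982 -0.0598  0.0049]
 [-0.0598 -0.9982 -0.0023]
 [ 0.005   0.002  -1.    ]]
shift cm [-0.12 -0.01 -0.  ]
turn z deg -0.1111524168057656
wrist 3.50
top 3.50
side 3.50
pred lifters in wrist [(np.float64(235.05738649858813), np.float64(254.9245452652408)), (np.float64(332.83452845131643), np.float64(254.70571394170275))]
```

Run:
```python
import cv2,numpy as np
a=cv2.resize(cv2.imread("pics/wrist_3.50.png")[190:330,180:380],None,fx=4,fy=4)
cv2.imwrite("pics/w2c.png",a)
s=cv2.resize(cv2.imread("pics/side_3.50.png")[110:210,250:390],None,fx=5,fy=5)
cv2.imwrite("pics/s2c.png",s)
```

```text
(no output)
```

View pics/w2c.png

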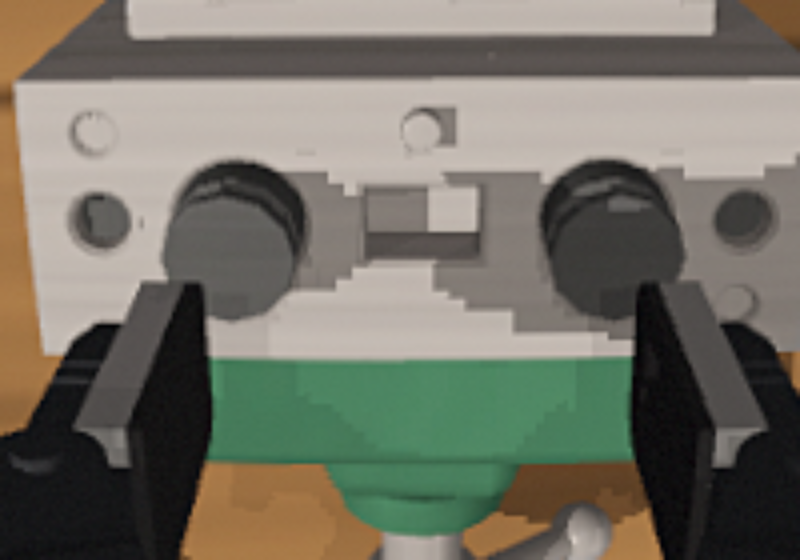

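View pics/s2c.png

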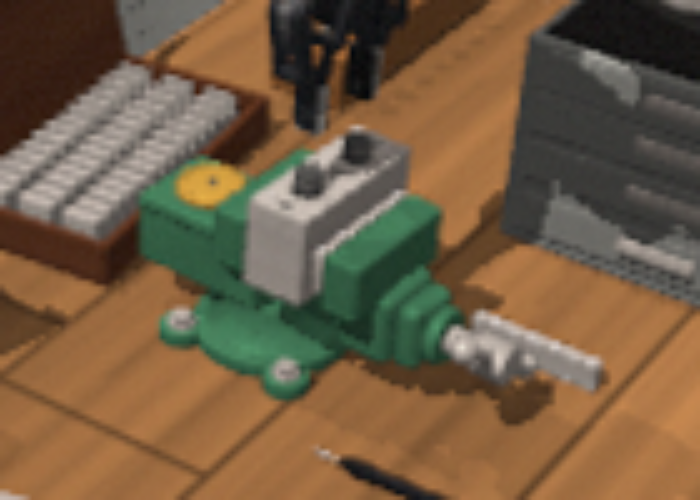

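In the wrist crop the heads are at (231,248) and (617,250). The finger edges lie symmetrically about them, offset by about 1 mm. I'll come down to just above contact.

jog_arm --steps '[[[0, 0.1, 1.0], [0.1, -0.3, 0]], [[0, 0, 1.0], [0, 0, 0]], [[0, 0, 0.3], [0, 0, 0]], [[0, 0, 0], [0, 0, 0]], [[0, 0, 0], [0, 0, 0]]]'

```text
t: 4.15
tool_pos: [0.5981, -0.2042, 0.338]
tool_rot: [-3.139, 0.094, 0.006]
contact_force: [-0.1, 0.1, -0.4]
opening: 0.0512
```

```bash
python3 st.py 1 .598 -.2037
python3 - <<'E'
import cv2,glob,os
f=max(glob.glob("pics/wrist_*"),key=os.path.getmtime);t=f.split("_")[1]
a=cv2.resize(cv2.imread(f)[190:330,180:380],None,fx=3,fy=3)
cv2.imwrite("pics/w3c.png",a)
s=cv2.resize(cv2.imread("pics/side_"+t)[100:180,280:350],None,fx=7,fy=7)
cv2.imwrite("pics/s3c.png",s)
E
```

```text
4.15 [ 0.59808253 -0.20419196  0.33803228] 0.05118205679863625 [-0.08686395  0.05827991 -0.36103526] 
 [[ 0.9982 -0.0601 -0.0038]
 [-0.0601 -0.9982  0.0015]
 [-0.0039 -0.0012 -1.    ]]
shift cm [-0.01 -0.05  0.  ]
turn z deg -0.127299770637066
wrist 4.15
top 4.15
side 4.15
pred lifters in wrist [(np.float64(227.53823465687313), np.float64(271.3520514320247)), (np.float64(341.1257069414121), np.float64(271.2129146845345))]
```

View pics/w3c.png

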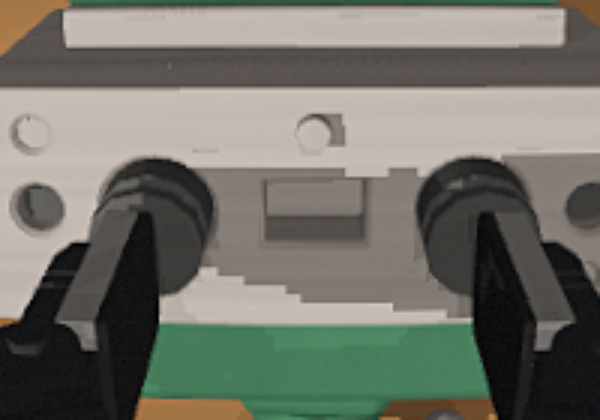

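View pics/s3c.png

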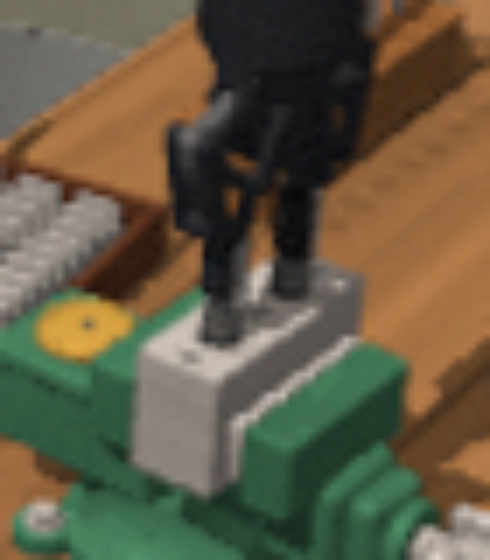

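Both fingertips are above their heads, slightly outboard, so I'll close the jaws a touch and begin pressing.

jog_arm --steps '[[[0, 0, 0], [0, 0.1, 0]], [[0, 0, 0.2], [0, 0, 0]], [[0, 0, 0.2], [0, 0, 0]], [[0, 0, 0.1], [0, 0, 0]], [[0, 0, 0], [0, 0, 0]]]' --fingers 0.14

```text
t: 4.8
tool_pos: [0.5986, -0.2044, 0.3352]
tool_rot: [3.14, -0.094, 0.002]
contact_force: [-0.3, 0.5, 0.2]
opening: 0.0486
```

```bash
python3 st.py 0 .598 -.2037
```

```text
4.8 [ 0.59857951 -0.2043745   0.33518875] 0.04864515788958266 [-0.26113823  0.4991746   0.15005476] 
 [[ 9.982e-01 -6.010e-02  1.600e-03]
 [-6.010e-02 -9.982e-01 -3.000e-04]
 [ 1.600e-03  2.000e-04 -1.000e+00]]
shift cm [-0.06 -0.06 -0.  ]
turn z deg -0.12598836738987984
wrist 4.80
pred lifters in wrist [(np.float64(226.0058951730583), np.float64(276.59611050439577)), (np.float64(341.0291072514758), np.float64(276.42777309193144))]
```

jog_arm --steps '[[[0, 0, 0.3], [0, 0, 0]], [[0, 0, 0.2], [0, 0, 0]], [[0, 0, 0.2], [0, 0, 0]], [[0, 0, 0.0], [0, 0, 0]]]'

```text
t: 5.25
tool_pos: [0.5987, -0.2044, 0.334]
tool_rot: [3.14, -0.094, 0.002]
contact_force: [-2.2, 1.2, 6.8]
opening: 0.0487
```

Contact came at about z=0.334, with 6.8 N matching the two springs' starting force.

jog_arm --steps '[[[0, 0, 0.3], [0, 0, 0]], [[0, 0, 0.3], [0, 0, 0]], [[0, 0, 0.3], [0, 0, 0]], [[0, 0, 0.2], [0, 0, 0]]]'

```text
t: 5.65
tool_pos: [0.5989, -0.2043, 0.3309]
tool_rot: [3.139, -0.094, 0.001]
contact_force: [-5.3, 2.1, 8.8]
opening: 0.0488
```

```bash
python3 st.py 1 .598 -.2037
python3 - <<'E'
import cv2,glob,os
f=max(glob.glob("pics/wrist_*"),key=os.path.getmtime);t=f.split("_")[1]
a=cv2.resize(cv2.imread(f)[190:330,180:380],None,fx=3,fy=3)
cv2.imwrite("pics/w4c.png",a)
s=cv2.resize(cv2.imread("pics/side_"+t)[100:180,280:350],None,fx=7,fy=7)
cv2.imwrite("pics/s4c.png",s)
E
```

```text
5.65 [ 0.59889397 -0.20430619  0.33094118] 0.0488002603272262 [-5.2650003   2.12187805  8.82774938] 
 [[ 9.982e-01 -5.950e-02  8.000e-04]
 [-5.950e-02 -9.982e-01 -1.400e-03]
 [ 9.000e-04  1.300e-03 -1.000e+00]]
shift cm [-0.09 -0.06 -0.  ]
turn z deg -0.09320974521546077
wrist 5.65
top 5.65
side 5.65
pred lifters in wrist [(np.float64(224.44144050891802), np.float64(280.98469656992904)), (np.float64(342.245689683074), np.float64(280.82527734294405))]
```

View pics/w4c.png

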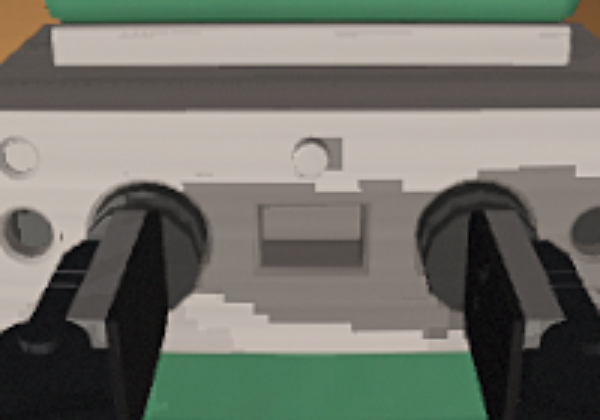

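The wrist view shows both heads partly down and even, at about (155,240) and (475,240) in the crop. I'll carry on to the stops and ease off the sideways force.

jog_arm --steps '[[[-0.05, 0, 0.35], [0, 0, 0]], [[-0.05, 0, 0.35], [0, 0, 0]], [[0, 0, 0.35], [0, 0, 0]], [[0, 0, 0.35], [0, 0, 0]]]'

```text
t: 6.2
tool_pos: [0.5986, -0.2042, 0.3281]
tool_rot: [3.138, -0.093, 0.005]
contact_force: [-7.5, 2.8, 16.3]
opening: 0.049
```

jog_arm --steps '[[[-0.05, 0, 0.4], [0, 0, 0]], [[-0.05, 0, 0.4], [0, 0, 0]], [[-0.05, 0, 0.4], [0, 0, 0]], [[0, 0, 0.4], [0, 0, 0]]]'

```text
t: 6.6
tool_pos: [0.5981, -0.204, 0.3281]
tool_rot: [3.137, -0.092, 0.01]
contact_force: [-10.1, 3.2, 17.6]
opening: 0.0488
```

```bash
python3 st.py 1 .598 -.2037
python3 - <<'E'
import cv2,glob,os
f=max(glob.glob("pics/wrist_*"),key=os.path.getmtime);t=f.split("_")[1]
a=cv2.resize(cv2.imread(f)[190:330,180:380],None,fx=3,fy=3)
cv2.imwrite("pics/w5c.png",a)
E
```

```text
6.6 [ 0.5981225  -0.20402396  0.32812669] 0.04879824140987238 [-10.12180956   3.20487508  17.5733565 ] 
 [[ 0.9983 -0.0587  0.006 ]
 [-0.0586 -0.9983 -0.0032]
 [ 0.0062  0.0028 -1.    ]]
shift cm [-0.01 -0.03 -0.  ]
turn z deg -0.04320375595558801
wrist 6.60
top 6.60
side 6.60
pred lifters in wrist [(np.float64(223.41573140236574), np.float64(283.90728677007894)), (np.float64(343.18817806688537), np.float64(283.75288517817114))]
```

View pics/w5c.png

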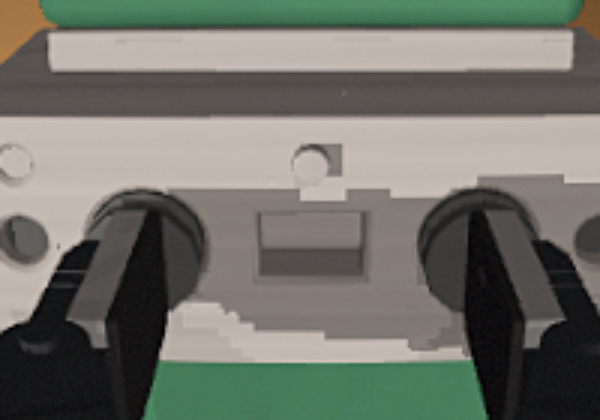

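The height stays at 0.3281 under extra push, with 17.6 N against the springs' 12 N, so both are on their stops. I'll hold while trimming the slight tilt.

jog_arm --steps '[[[0, 0, 0.4], [0.1, -0.2, 0]], [[0, 0, 0.4], [0.1, -0.2, 0]], [[0, 0, 0.4], [0.1, -0.2, 0]], [[0, 0, 0.4], [0, -0.1, 0]], [[0, 0, 0.4], [0, -0.1, 0]], [[0, 0, 0.4], [0, 0, 0]], [[0, 0, 0.4], [0, 0, 0]], [[0, 0, 0.4], [0, 0, 0]]]'

```text
t: 7.55
tool_pos: [0.5997, -0.2044, 0.3281]
tool_rot: [3.139, -0.091, -0.005]
contact_force: [-8.8, 2.9, 16.0]
opening: 0.0485
```

jog_arm --steps '[[[-0.05, 0, 0.45], [0, 0, 0]], [[-0.05, 0, 0.45], [0, 0, 0]], [[0, 0, 0.45], [0, 0, 0]], [[0, 0, 0.45], [0, 0, 0]], [[0, 0, 0.45], [0, 0, 0]], [[0, 0, 0.45], [0, 0, 0]], [[0, 0, 0.45], [0, 0, 0]], [[0, 0, 0.45], [0, 0, 0]]]'

```text
t: 8.35
tool_pos: [0.5996, -0.2042, 0.3281]
tool_rot: [3.138, -0.088, -0.003]
contact_force: [-9.2, 3.5, 17.2]
opening: 0.0485
```

jog_arm --steps '[[[0, 0, 0.45], [0, 0, 0]], [[0, 0, 0.45], [0, 0, 0]], [[0, 0, 0.45], [0, 0, 0]], [[0, 0, 0.45], [0, 0, 0]], [[0, 0, 0.45], [0, 0, 0]], [[0, 0, 0.45], [0, 0, 0]], [[0, 0, 0.45], [0, 0, 0]], [[0, 0, 0.45], [0, 0, 0]]]'

```text
t: 9.15
tool_pos: [0.6, -0.2041, 0.3281]
tool_rot: [3.137, -0.084, -0.006]
contact_force: [-10.2, 4.2, 16.8]
opening: 0.0487
```

```bash
python3 st.py 1 .598 -.2037
python3 - <<'E'
import cv2,glob,os
f=max(glob.glob("pics/wrist_*"),key=os.path.getmtime);t=f.split("_")[1]
a=cv2.resize(cv2.imread(f)[190:330,180:380],None,fx=3,fy=3)
s=cv2.resize(cv2.imread("pics/side_"+t)[110:170,280:350],None,fx=7,fy=7)
cv2.imwrite("pics/w6c.png",a);cv2.imwrite("pics/s6c.png",s)
E
```

```text
9.15 [ 0.59997864 -0.20405144  0.32808644] 0.0486767333808738 [-10.19989041   4.17867528  16.76354068] 
 [[ 0.9985 -0.0538 -0.0041]
 [-0.0538 -0.9985 -0.0033]
 [-0.0039  0.0035 -1.    ]]
shift cm [-0.2  -0.02  0.  ]
turn z deg 0.2384348611935394
wrist 9.15
top 9.15
side 9.15
pred lifters in wrist [(np.float64(223.38245135153545), np.float64(284.07960491618934)), (np.float64(343.0887416290763), np.float64(284.4021274410312))]
```

View pics/w6c.png

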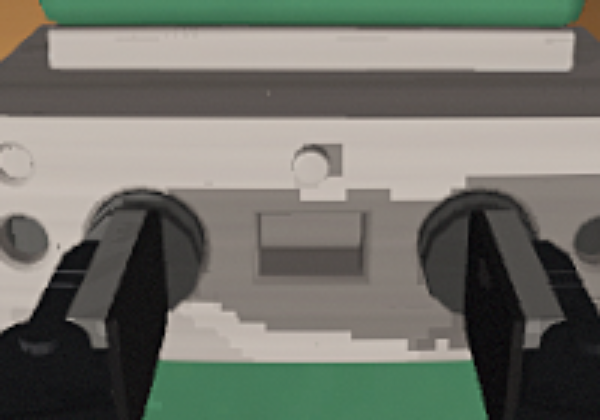

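View pics/s6c.png

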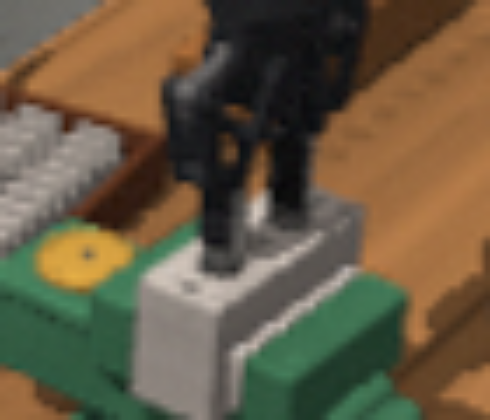

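Both heads are down and even, and have been held for about 3 s at a steady height with about 17 N. I'll hold a little longer and then release smoothly.

jog_arm --steps '[[[0, 0, 0.45], [0, 0, 0]], [[0, 0, 0.45], [0, 0, 0]], [[0, 0, 0.45], [0, 0, 0]], [[0, 0, 0.45], [0, 0, 0]], [[0, 0, 0.45], [0, 0, 0]], [[0, 0, 0.45], [0, 0, 0]]]'

```text
t: 9.9
tool_pos: [0.6002, -0.2039, 0.3281]
tool_rot: [3.136, -0.082, -0.008]
contact_force: [-9.8, 4.3, 18.2]
opening: 0.0486
```

jog_arm --steps '[[[0, 0, -0.2], [0, 0, 0]], [[0, 0, -0.3], [0, 0, 0]], [[0, 0, -0.3], [0, 0, 0]], [[0, 0, -0.3], [0, 0, 0]], [[0, 0, -0.4], [0, 0, 0]], [[0, 0, -0.5], [0, 0, 0]], [[0, 0, -0.5], [0, 0, 0]]]'

```text
t: 10.6
tool_pos: [0.6002, -0.2037, 0.3564]
tool_rot: [3.136, -0.082, -0.008]
contact_force: [0.2, -0.2, -1.1]
opening: 0.0489
```

jog_arm --steps '[[[0, 0, -2], [0, 0, 0]], [[0, 0, -2], [0, 0, 0]], [[0, 0, -2], [0, 0, 0]], [[0, 0, 0], [0, 0, 0]], [[0, 0, 0], [0, 0, 0]], [[0, 0, 0], [0, 0, 0]]]'

```text
t: 11.2
tool_pos: [0.6004, -0.2034, 0.4172]
tool_rot: [3.137, -0.082, -0.012]
contact_force: [-0.4, 0.2, -0.1]
opening: 0.0484
```

```bash
python3 st.py 1 .598 -.2037
python3 - <<'E'
import cv2,glob,os
f=max(glob.glob("pics/wrist_*"),key=os.path.getmtime);t=f.split("_")[1];print(t)
a=cv2.resize(cv2.imread(f)[160:310,180:400],None,fx=3,fy=3)
cv2.imwrite("pics/w7c.png",a)
d=cv2.absdiff(cv2.imread("pics/top_"+t),cv2.imread("pics/top0.png"));cv2.imwrite("pics/d7.png",d*2)
E
```

```text
11.2 [ 0.60035016 -0.20342085  0.41721056] 0.048402267921230195 [-0.41451716  0.21330492 -0.1073481 ] 
 [[ 0.9986 -0.0524 -0.0076]
 [-0.0524 -0.9986 -0.0029]
 [-0.0075  0.0033 -1.    ]]
shift cm [-0.23  0.04  0.  ]
turn z deg 0.3175417881624867
wrist 11.20
top 11.20
side 11.20
pred lifters in wrist [(np.float64(245.32273503774738), np.float64(223.7908909073028)), (np.float64(322.9688964248987), np.float64(224.14091527910682))]
11.20.png
```

View pics/w7c.png

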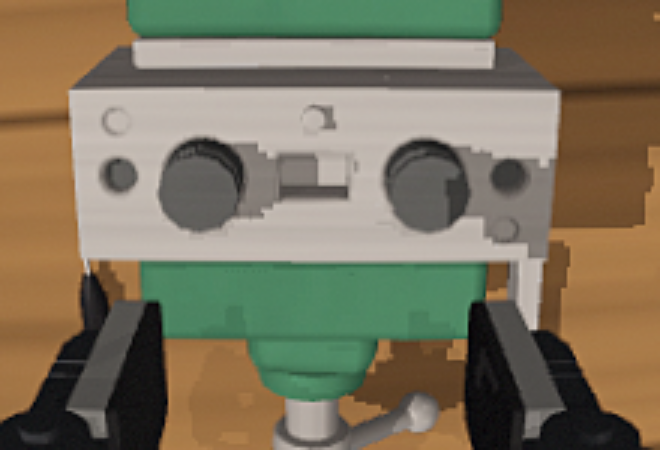

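View pics/d7.png

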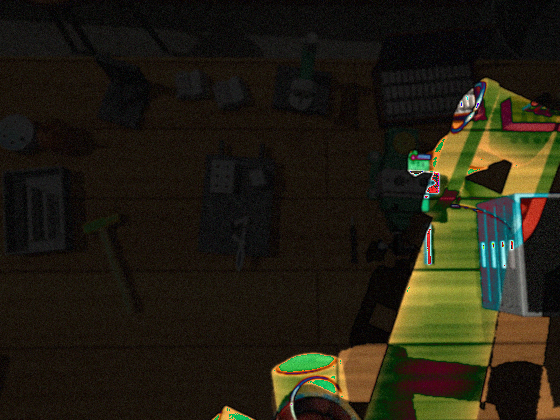

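Both heads stand up again in the wrist view, near (201,188) and (427,188) in the crop. The top-view difference shows only the arm and its shadow. The tool is clear, so I'm handing the job in.

```bash
python3 -c "
from station import ctrl
print(ctrl.finish_job(), ctrl.get_obs()['t'])"
```

```text
the job is handed in; nothing more can be done
the job is handed in; nothing more can be done
```

I pressed both lifters down together, one fingertip on each, until they stopped. I held them there for about 3.5 s, released them together and backed off about 8 cm above the heads. The job was handed in at roughly 11.4 s of the 35 s allowed.

- **On the stops:** the tool height stayed at 0.3281 m under extra push, with 16–18 N upward against the 12 N the two springs need. Each lifter's force was not measured separately. I took both as down because the tool was level to about 0.2 mm across them and the wrist pictures showed the heads even.
- **Side force:** a sideways force of about 10 N built up during the hold and my tilt trim did not remove it. The vertical position was not affected.
- **After release:** both heads look fully up in the last wrist picture, and the force reading is back to about zero. The top view showed only the arm and its shadow changed. The parallel lies in that changed-shadow area, so I judged it unmoved rather than measuring it.

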